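# Index the sleeve carousel and hold its sprung lid open

### The job

Turn the sleeve carousel on the bench counter-clockwise seen from above (its upright post is there to move it by) until the dial clicks into its detent with the lid's bar opposite the spring plunger; keep the lid shut until then. Then lift the sprung lid, which has a bar handle, to 50 degrees, give or take a few degrees, and finish while still holding it there with the gripper, so that the sleeves inside can be counted; leave the other things on the bench where they are.

Things in the scene. Friction and masses are not known exactly. Their poses are not given: they have to be found in the camera images.
- carousel: Fixed dark steel foot of the carousel, 250 mm across, 18 mm high. Origin: on the vertical axis of rotation at bench height, z up. On its +x side stands the plunger housing, 28 x 36 x 50 mm high, centred 180 mm from the axis; its -x side roughly faces the robot. On the foot turns the dial.
- dial (a joint): Dial angle, rad, growing counter-clockwise from above; detent at 1.047, where the bar is opposite the plunger housing (carousel's -x side). There a spring ball drops between two pins on the dial's rim: about 0.7 N m over the last 5 degrees takes it in, the same leads out again past it. Elsewhere it stays where left (friction 0.12 N m). Starts 0.1 to 0.5. Stops at 0 and 1.147.
- post_top (a point): Centre of the top of the dial's upright round post, 88 mm above the bench. The post rises 52 mm above the dial, 16 mm in diameter with a black 20 mm cap on its top 10 mm. It stands 135 mm from the axis, 60 degrees further counter-clockwise than the lid's bar, about 50 mm from the nearest box corner.
- lid: Steel lid panel 112 x 134 x 5 mm with a bar handle of round 10 mm steel rod. Origin: middle of the hinge line, 55 mm from the axis on the side away from the bar; x runs along the panel from bar to hinge, y along the hinge, z out of the top. Two side arms of the same rod, 90 mm apart, carry the bar 60 mm in front of the box; that gap is free down to the dial.
- bar_mid (a point): Middle of the bar handle of the lid: 170 mm from the hinge line and 3 mm above it when shut (so 102 mm above the bench). The bar runs level, parallel to the hinge line, 80 mm of it free. With the lid at 50 degrees it is about 231 mm above the bench.
- hinge_mid (a point): Middle of the lid's hinge line (same point as the lid's origin), 99 mm above the bench.
- lid_hinge (a joint): Opening angle of the lid in rad: 0 shut, growing as the bar rises; 50 degrees is 0.873. Weight and a spring shut it from any angle: about 1.5 to 3 N must be held up at the bar. Stop at 1.6.
- sleeve0: Bystander: brushed silver sleeve, an upright tube 18 mm in diameter, 45 mm high; origin at the centre of its underside. It stands on the bench beside the carousel.
- sleeve1: Bystander: another such sleeve.
- sleeve2: Bystander: another such sleeve.
- barrel_half: Bystander: green plastic half of a pencil barrel, a trough 95 mm long (its x), 20 mm wide, 10 mm high, lying on the bench.
- tweezer_block: Bystander: steel block 60 x 40 x 28 mm with tweezers standing in it, 127 mm high in all; origin at the centre of its underside.
- jar: Bystander: open glass jar with a cork bottom, 68 mm in diameter, 80 mm high; origin at the centre of its underside.
- dial_top (a point): Point on the axis, on the top face of the aluminium dial (284 mm across), 36 mm above the bench. The dial carries centrally a grey box 110 mm (along the lid's x) x 130 mm, rim 96 mm above the bench, with steel sleeves standing inside, shut by the lid.

How it is judged:
On the way:
1. the dial rests in the detent with the lid shut (value of joint dial between 1.007 and 1.087 rad and velocity of joint dial between -0.1 and 0.1 rad/s and value of joint lid_hinge below 0.1 rad), for 0.2 s.
At the end, for the whole second after the job is handed in: The lid stands still at 50 degrees within 6 degrees, held by the gripper's fingers (contact force over 1 N) and propped by no loose thing, and the dial is in its detent (within 2.3 degrees) (value of joint lid_hinge between 0.768 and 0.978 rad and velocity of joint lid_hinge between -0.1 and 0.1 rad/s and contact force between lid and the fingers above 1 N and contact force between lid and sleeve0 below 0.2 N and contact force between lid and sleeve1 below 0.2 N and contact force between lid and sleeve2 below 0.2 N and contact force between lid and barrel_half below 0.2 N and contact force between lid and tweezer_block below 0.2 N and contact force between lid and jar below 0.2 N and value of joint dial between 1.007 and 1.087 rad); the arm keeps its last pose, push and grip.
It fails at once if the lid is opened more than 11 degrees while the dial is more than 9 degrees short of its detent (value of joint lid_hinge above 0.2 rad and value of joint dial below 0.89 rad).
It fails at once if a bystander is shifted by more than 30 mm (distance of any of sleeve0, sleeve1, sleeve2, barrel_half, tweezer_block, jar from where it was at the start of the episode above 0.03 m).
It also fails if it takes over 58 s, if anything falls off the work surface, if the arm or the gripper's body presses on something with over 40 N, if the wrist force passes 120 N, or if a joint passes its speed limit or range.

### The arm

A 7-joint arm with a two-finger parallel gripper is mounted at the origin on the work surface. World frame = base frame: x ahead of the robot, y to its left, z up, the work surface at z = 0. Lengths are in m, angles in rad, forces in N, time in s.
With the tool pointing down it reaches from about 0.4 to 0.875 m from the base axis. Payload 19.3 kg.
Tool frame: the origin (TCP) lies at the very end of the fingers, on their centre line; the grasp point (between the pads) lies bot.tcp_to_grasp behind it (bot.tcp_to_grasp is the distance from the TCP to the grasp point, in m); z points along the fingers, y is the direction in which the jaws open and shut (so a half turn about z gives the same grasp; the last joint's range is limited). The gripper opens to 85 mm and grips with 20 to 120 N. Pads are 22 mm wide; open, the fingers measure 114 mm over their backs; the gripper's body (76 mm by 85 mm) begins 54 mm behind the grasp point. The pads swing forward as they close: fully open they stand 13 mm farther back than shut.
Start: joints at [1.128, 0.521, -0.036, 1.599, 0.021, 1.021, -0.113], TCP at [0.228, -0.582, 0.231] pointing down, gripper open.
Joint ranges: [-2.91, 2.91], [-0.3, 2.13], [-1.5, 1.42], [0.17, 2.43], [-1.26, 4.41], [0.16, 1.93], [-2.52, 2.52]. Speed limits (rad/s): [1.89, 1.89, 2.39, 2.39, 3.01, 3.01, 3.01].

### API

Orientations are given as [roll, pitch, yaw] about the fixed x, y, z axes, in that order (R = Rz(yaw) Ry(pitch) Rx(roll)).
In Python, from workcell import bot gives the robot as it stands.
- The arm moves only by the tool servo_tool, never from a script. Its argument "targets" is a list of rows, each a list of 2 entries, a list of its own where there are three numbers: the shift along the tool's x, y, z in units of 0.05 m (1.0 is 0.05 m), then the turn about the tool's z in units of 5 degrees (1.0 is 5 degrees). A call has 1 to 12 rows; each row shifts and turns the commanded pose from where the row before left it, along the tool's axes as they then stand; what a row does not reach is not made up. A row lasts 1/8 s, in which the tool goes at most 62.5 mm and 10.7 degrees, less where a joint would pass 70% of its speed; a pose out of reach is approached as far as the arm can. A call with a number of a shift or a turn outside -1 to 1 is refused whole. A call with a gripper value outside its range is refused whole. "gripper" is the opening, from -1 (shut) to 1 (fully open), so that 0 is half open, set as the call begins (left out, the last holds). The fingers move at their own pace and stop on an object; "newtons" is the grip in N (left out, the last holds). Time passes only in rows, so rows that do not move let the fingers close. It gives the time, the measured TCP pose, the force and the opening at its end, in the units of the state.
- bot.observe(): the state, without advancing time (a new reading comes with each control period).
- bot.grab_frame(name): name is "scene" or "top" or "wrist"; returns the picture (480x640x3 uint8, blue, green, red); there is no depth.
- bot.get_calibration(name): a dict with "fx", "fy", "cx", "cy" (pixels), "pose" (4x4, takes a point from camera to world coordinates). Camera axes: x right, y up, looking along -z (the intrinsics and any distortion apply to the point x, -y, -z); pixel columns grow to the right and rows downward; lengths in m; the calibration is good to about 2 mm. A picture is of the moment at which its call begins: read the wrist's pose just before it. get_calibration takes no time and is no camera call; for the wrist camera it gives the pose at the moment of the call.
- bot.job_done(): hands the job in, once; it reports no verdict.
The state is a dict: "clock": time; "qpos": joint angles; "qd": joint speeds; "joint_efforts": joint torques, N m; "position": TCP position; "tool_rot": TCP orientation; "force": force on the tool from outside, world axes, zero at the start; "moment": the same for the moment, N m; "grip_width": finger opening in m.
Only numpy, scipy, OpenCV 4.12 (cv2) and the standard library are available. Lean on these libraries where they do the work, as an engineer would, in place of code of your own. Each camera call takes 0.05 s, during which the arm holds its last target.

## Working session

There is one attempt and no reset: what is moved stays moved. The work goes in short steps, Python scripts to look and compute and a tool call to move; the robot and the scene stay as the last step left them, time stands still between calls to the robot, and variables do not carry over. Pictures are saved under pics/ and viewed, and the job is handed in when it is done.

Besides the shell and the picture viewer there is one more tool, called in YAML: its name, and indented under it one key for each argument. servo_tool: Moves the arm, as the interface text tells. Its arguments: {"type":"object","properties":{"targets":{"type":"array","items":{"type":"array"}},"gripper":{"type":"number"},"newtons":{"type":"number"}},"required":["targets"]}

```bash
mkdir -p pics; ls; python3 - <<'E'
from workcell import bot
import cv2
for n in ("scene","top"):
    cv2.imwrite(f"pics/{n}0.png",bot.grab_frame(n))
    c=bot.get_calibration(n); print(n,c)
print(bot.observe(),bot.tcp_to_grasp)
E
```

```text
pics
scene {'fx': 515.8369494727623, 'fy': 515.8369494727623, 'cx': 306.7062131578844, 'cy': 240.38405210448832, 'pose': array([[-0.78064661, -0.495484  ,  0.38090218,  0.88760272],
       [ 0.62496554, -0.62181311,  0.4719815 ,  0.41458948],
       [ 0.00299068,  0.60650149,  0.79507672,  0.76087515],
       [ 0.        ,  0.        ,  0.        ,  1.        ]])}
top {'fx': 498.114250722906, 'fy': 498.114250722906, 'cx': 318.8251818594627, 'cy': 239.60777482611104, 'pose': array([[-0.00648253,  0.99989081, -0.01327912,  0.53777982],
       [-0.99969201, -0.00679822, -0.02386762,  0.0184577 ],
       [-0.02395529,  0.01312031,  0.99962693,  0.91626564],
       [ 0.        ,  0.        ,  0.        ,  1.        ]])}
{'clock': 0.1, 'qpos': array([ 1.12778619,  0.52193874, -0.03632736,  1.59994201,  0.02122877,
        1.02111037, -0.11279821]), 'qd': array([-0.00109318, -0.00055987,  0.0010447 ,  0.00060617, -0.00020352,
       -0.00069369, -0.00051155]), 'joint_efforts': array([ 5.54448445e-03, -9.28478193e+01,  1.98573142e+00, -3.70526469e+01,
        1.83412613e-02,  5.37787753e-03,  1.15109547e-04]), 'position': array([ 0.22749761, -0.58180263,  0.23079628]), 'tool_rot': array([-3.14058442e+00,  9.55780052e-05,  3.72815812e-01]), 'force': array([-0.28401793,  0.60823646, -0.13198797]), 'moment': array([ 0.03193087,  0.00789736, -0.00085171]), 'grip_width': 0.08520184579384928} 0.0187
```

View pics/scene0.png

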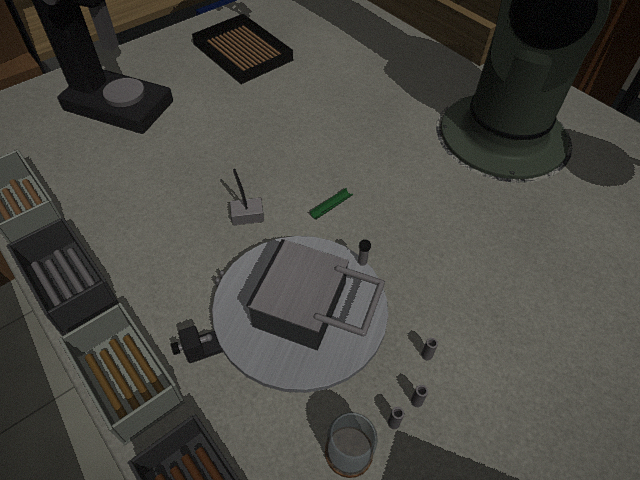

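View pics/top0.png

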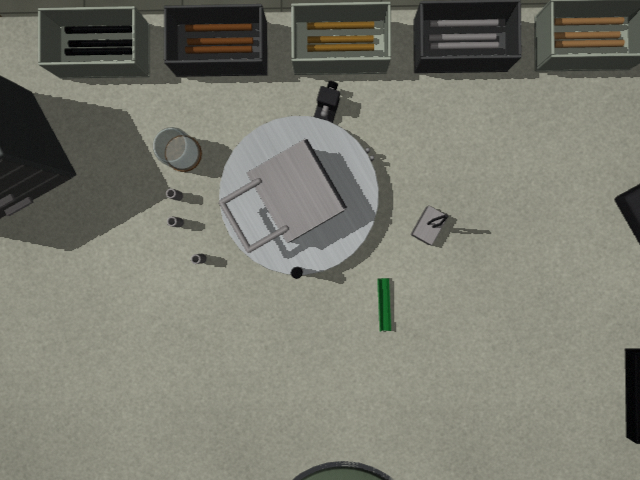

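The top view shows the dial centred near (299,195), the post cap at (297,272), the bar from about (222,202) to (249,249), and the plunger at (327,100). In the scene view the cap is at (364,245).

```bash
cat > h.py <<'E'
import numpy as np, cv2
from workcell import bot
def ray(n,u,v,c=None):
    c=c or bot.get_calibration(n); P=c["pose"]
    d=P[:3,:3]@np.array([(u-c["cx"])/c["fx"],-(v-c["cy"])/c["fy"],-1.]); return P[:3,3],d
def onz(n,u,v,z,c=None):
    o,d=ray(n,u,v,c); return o+d*(z-o[2])/d[2]
def proj(n,p,c=None):
    c=c or bot.get_calibration(n); P=c["pose"]; q=P[:3,:3].T@(np.array(p)-P[:3,3])
    return np.array([c["cx"]+c["fx"]*q[0]/-q[2], c["cy"]-c["fy"]*q[1]/-q[2]])
def tri(n1,p1,n2,p2):
    o1,d1=ray(n1,*p1);o2,d2=ray(n2,*p2);d1/=np.linalg.norm(d1);d2/=np.linalg.norm(d2)
    A=np.stack([d1,-d2],1);t=np.linalg.lstsq(A,o2-o1,rcond=None)[0]
    a=o1+d1*t[0];b=o2+d2*t[1];return (a+b)/2,np.linalg.norm(a-b)
E
python3 - <<'E'
from h import *
t=cv2.imread("pics/top0.png"); s=cv2.imread("pics/scene0.png")
def cap(im,x,y,r=14):
    w=im[y-r:y+r,x-r:x+r].max(2); m=(w<32).astype(np.uint8)
    n,l,st,ce=cv2.connectedComponentsWithStats(m); i=1+np.argmax(st[1:,4]); print(st[i]); return ce[i]+[x-r,y-r]
ct=cap(t,297,272); cs=cap(s,364,245); print(ct,cs,onz("top",*ct,.088),tri("top",ct,"scene",cs))
# dial rim: dial bright, edge points on radial scan
g=cv2.GaussianBlur(t,(3,3),0).astype(int)
hsv=cv2.cvtColor(t,cv2.COLOR_BGR2HSV)
for p in [(299,195),(299,140),(235,200),(360,260),(200,300)]: print(p,t[p[1],p[0]],hsv[p[1],p[0]])
b=(t[:,:,0].astype(int)-t[:,:,2])
m=((b>-3)&(t.max(2)>90)).astype(np.uint8)*255
m=cv2.morphologyEx(m,cv2.MORPH_OPEN,np.ones((5,5)))
cs_,_=cv2.findContours(m,cv2.RETR_EXTERNAL,cv2.CHAIN_APPROX_NONE)
c=max(cs_,key=cv2.contourArea);h=cv2.convexHull(c);e=cv2.fitEllipse(h);print(e,cv2.contourArea(h),onz("top",*e[0],.036), 'expect diam px',.284*498/.88)
big=cv2.resize(t[90:290,150:400],None,fx=3,fy=3,interpolation=cv2.INTER_CUBIC);cv2.imwrite("pics/c1.png",big)
E
```

```text
[ 9 10 10 10 90]
[  9   9  12  12 114]
[296.58888889 272.41111111] [364.53508772 245.49122807] [0.49445357 0.07559346 0.088     ] (array([0.49333302, 0.07683129, 0.07859737]), np.float64(0.0017170563761386166))
(299, 195) [140 142 145] [ 12   9 145]
(299, 140) [160 160 158] [ 90   3 160]
(235, 200) [169 169 165] [ 90   6 169]
(360, 260) [79 87 88] [27 26 88]
(200, 300) [140 155 153] [ 34  25 155]
((298.6903076171875, 194.7817840576172), (158.80023193359375, 159.22708129882812), 74.21051025390625) 19421.0 [0.62913772 0.07464203 0.036     ] expect diam px 160.7181818181818
```

View pics/c1.png

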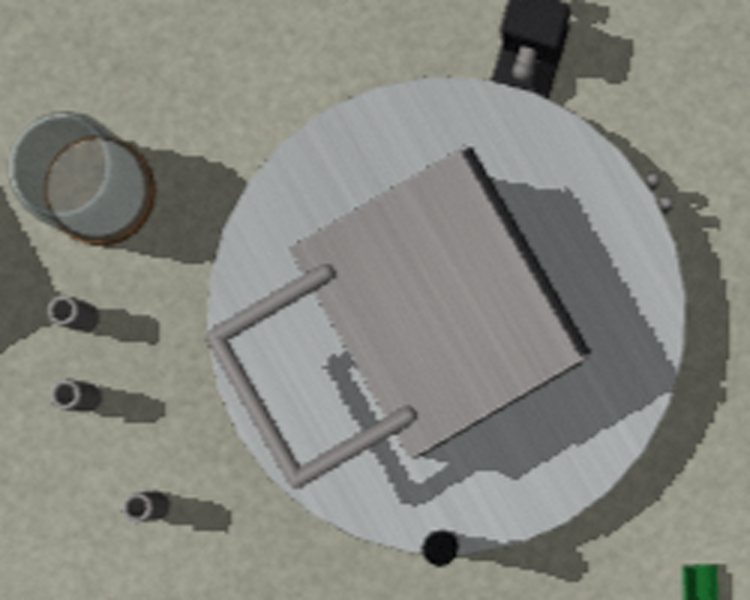

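```bash
python3 - <<'E'
from h import *
A=np.array([.6291,.0746])
p=onz("top",296.6,272.4,.088)[:2]
c1=onz("top",150+215/3,90+337/3,.102)[:2];c2=onz("top",150+297/3,90+480/3,.102)[:2];bm=(c1+c2)/2
# plunger top
pl=[onz("top",150+u/3,90+v/3,.05)[:2] for u,v in [(537,30)]][0]
hg=[onz("top",150+u/3,90+v/3,.099)[:2] for u,v in [(470,150),(588,352)]];hm=sum(hg)/2
an=lambda v:np.degrees(np.arctan2(v[1],v[0]))
for n,q in [("post",p),("bar",bm),("plunger",pl),("hinge",hm)]:print(n,q,np.linalg.norm(q-A),an(q-A))
print(c1,c2,np.linalg.norm(c1-c2),an(bm-hm),an(c1-c2))
for n,z,uv in [("sl",.045,[(66,310),(68,393),(147,505)]),("barrel",.01,[(700,580)])]:
  for u,v in uv: print(n,onz("top",150+u/3,90+v/3,z))
print(onz("top",385,278,.01),onz("top",386,331,.01),onz("top",433,226,.028))
E
```

```text
post [0.49447194 0.07557484] 0.1346315872115833 179.58512847636487
bar [0.57165825 0.17495564] 0.11563221315110152 119.78604191045815
plunger [0.79284064 0.01979815] 0.1726680038598104 -18.504720411752476
hinge [0.65704231 0.02498337] 0.056943686128264635 -60.61334391197582
[0.61098914 0.19733197] [0.53232735 0.1525793 ] 0.09050126324054887 119.65425955240327 29.636633069993483
sl [0.63276729 0.2978571  0.045     ]
sl [0.58391465 0.29679944 0.045     ]
sl [0.51784583 0.25030865 0.045     ]
barrel [ 0.46977204 -0.07633274  0.01      ]
[ 0.47941381 -0.079424    0.01      ] [ 0.38357358 -0.08044059  0.01      ] [ 0.57235429 -0.16318231  0.028     ]
```

servo_tool:
  targets:
    - [[0, 0, 0], 0.9]
    - [[0, 0, 0], 0.9]
    - [[0, 0, 0], 0.9]
    - [[0, 0, 0], 0.9]
    - [[0, 0, 0], 0.7]
    - [[0.4, -0.9, 0], 0]
    - [[0.4, -0.9, 0], 0]
    - [[0.4, -0.9, 0], 0]
    - [[0.4, -0.9, 0], 0]
    - [[0.4, -0.9, 0], 0]
    - [[0.4, -0.9, 0], 0]
    - [[0.4, -0.9, 0], 0]
  gripper: 0.2
  newtons: 30

```text
clock: 1.6
position: [0.3688, -0.2659, 0.2313]
tool_rot: [-3.142, 0.0, -0.002]
force: [0.6, -0.8, 0.2]
grip_width: 0.051
```

servo_tool:
  targets:
    - [[0.31, -0.85, 0], 0]
    - [[0.31, -0.85, 0], 0]
    - [[0.31, -0.85, 0], 0]
    - [[0.31, -0.85, 0], 0]
    - [[0.31, -0.85, 0], 0]
    - [[0.31, -0.85, 0], 0]
    - [[0.31, -0.85, 0], 0]
    - [[0.31, -0.85, 0], 0]
    - [[0, 0, 0], 0]
    - [[0, 0, 0], 0]

```text
clock: 2.85
position: [0.4929, 0.0718, 0.231]
tool_rot: [3.141, 0.001, -0.003]
force: [0.7, -1.0, 0.2]
grip_width: 0.0514
```

```bash
python3 - <<'E'
from h import *
c=bot.get_calibration("wrist");cv2.imwrite("pics/w1.png",bot.grab_frame("wrist"))
print(proj("wrist",[.4945,.0756,.088],c),proj("wrist",[.4945,.0756,.036],c),c["pose"][:3,3],bot.observe()["position"])
E
```

```text
[318.33014821 216.97780953] [318.84782608 202.10769072] [0.57464821 0.0723582  0.37415164] [0.49294346 0.07135816 0.23113773]
```

View pics/w1.png

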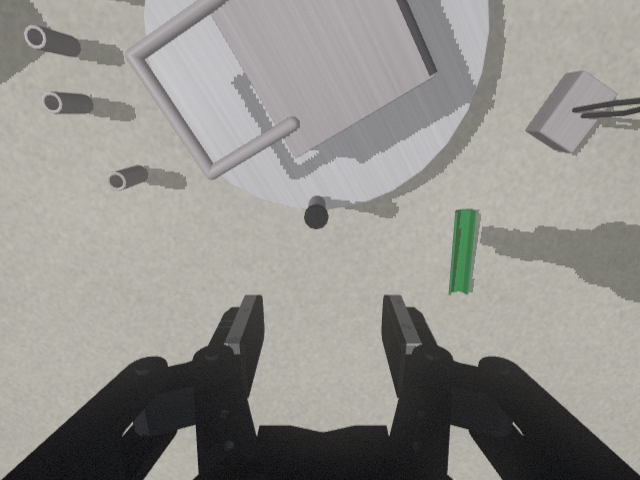

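The wrist view shows the post cap at (316,215), against a prediction of (318,217), so the post position is confirmed. I'll descend over it and grip.

servo_tool:
  targets:
    - [[0.03, -0.09, 0.6], 0]
    - [[0, 0, 0.6], 0]
    - [[0, 0, 0.6], 0]
    - [[0, 0, 0.6], 0]
    - [[0, 0, 0.6], 0]
    - [[0, 0, 0.4], 0]
    - [[0, 0, 0.22], 0]
    - [[0, 0, 0], 0]
    - [[0, 0, 0], 0]

```text
clock: 4.03
position: [0.4951, 0.0766, 0.051]
tool_rot: [-3.141, -0.001, -0.003]
force: [0.2, -0.7, -0.1]
grip_width: 0.0507
```

servo_tool:
  targets:
    - [[0, 0, 0], 0]
    - [[0, 0, 0], 0]
    - [[0, 0, 0], 0]
    - [[0, 0, 0], 0]
    - [[0, 0, 0], 0]
    - [[0, 0, 0], 0]
  gripper: -1
  newtons: 25

```text
clock: 4.78
position: [0.4951, 0.0768, 0.0508]
tool_rot: [-3.141, -0.001, -0.003]
force: [-1.6, 0.6, 8.5]
grip_width: 0.0189
```

```bash
python3 - <<'E'
from h import *
# refine plunger direction: housing in scene/top crops
t=bot.grab_frame("top");cv2.imwrite("pics/c2.png",np.vstack([cv2.resize(t[70:190,260:460],None,fx=4,fy=4,interpolation=cv2.INTER_CUBIC)]))
print(bot.observe()["position"],bot.observe()["grip_width"])
E
```

```text
[0.49503793 0.07679952 0.05079568] 0.018358832262015838
```

View pics/c2.png

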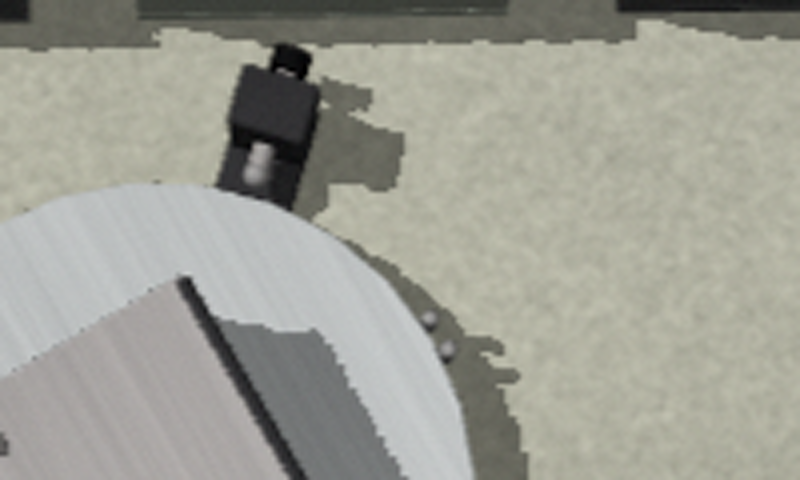

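```bash
python3 - <<'E'
from h import *
A=np.array([.6291,.0746]);an=lambda v:np.degrees(np.arctan2(v[1],v[0]))
for n,u,v,z in [("ball",258,165,.03),("ball",258,165,.04),("pins",438,336,.03),("pins",438,336,.04),("house",275,102,.05)]:
    q=onz("top",260+u/4,70+v/4,z)[:2]-A;print(n,z,np.linalg.norm(q),an(q))
a0=np.degrees(np.arctan2(.0756-.0746,.4945-.6291))
for k in range(0,8):
    th=np.radians(179.6+k*6);print(k*6,A+.1346*np.array([np.cos(th),np.sin(th)]))
E
```

```text
ball 0.03 0.1566680056510741 -17.30507609753773
ball 0.04 0.15410764834120483 -17.64388942645311
pins 0.03 0.1453680254573352 -60.22200488912432
pins 0.04 0.14377096715604687 -60.70380003417055
house 0.05 0.18005162150847487 -17.59220064150793
0 [0.49450328 0.07553968]
6 [0.49514239 0.06146534]
12 [0.49724917 0.04753491]
18 [0.50080054 0.03390101]
24 [0.50575758 0.02071302]
30 [0.51206598 0.00811542]
36 [ 0.51965664 -0.00375375]
42 [ 0.52844638 -0.01476447]
```

servo_tool:
  targets:
    - [[0.004, 0.141, 0], -0.6]
    - [[0.004, 0.141, 0], -0.6]
    - [[0.004, 0.141, 0], -0.6]
    - [[0.004, 0.141, 0], -0.6]
    - [[0.004, 0.141, 0], -0.6]
    - [[0.004, 0.141, 0], -0.6]
    - [[0.004, 0.141, 0], -0.6]
    - [[0.004, 0.141, 0], -0.6]
    - [[0.004, 0.141, 0], -0.6]
    - [[0.004, 0.141, 0], -0.6]
    - [[0.004, 0.141, 0], -0.6]
    - [[0.004, 0.141, 0], -0.6]

```text
clock: 6.32
position: [0.5207, -0.0026, 0.0508]
tool_rot: [3.141, -0.0, 0.628]
force: [-2.1, 0.6, 7.6]
grip_width: 0.0186
```

```bash
cat >> h.py <<'E'
def st():
    o=bot.observe();A=np.array([.6291,.0746]);q=o["position"][:2]-A
    print(o["clock"],o["position"],np.degrees(o["tool_rot"]),"r",np.hypot(*q),"ang",np.degrees(np.arctan2(q[1],q[0]))%360,"f",o["force"],"m",o["moment"],"w",o["grip_width"])
E
python3 - <<'E'
from h import *
t=bot.grab_frame("top");st();cv2.imwrite("pics/t3.png",cv2.resize(t[60:320,170:450],None,fx=2,fy=2))
E
```

```text
6.375 [ 0.52135275 -0.0034735   0.05082917] [ 1.79940259e+02 -3.55646888e-02  3.60783674e+01] r 0.13305992054856716 ang 215.9270310187732 f [-0.25276944 -1.34411183  7.039927  ] m [-0.07140293  0.05295675  0.01446142] w 0.01916670806921596
```

View pics/t3.png

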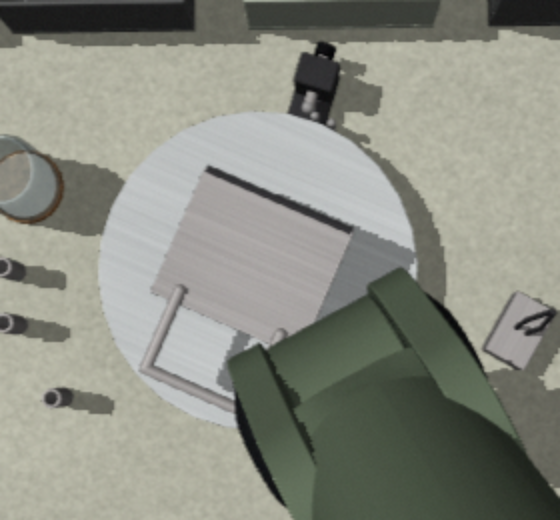

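The pins are now close to the ball, with roughly 6–7° to go. I'll finish the turn slowly.

servo_tool:
  targets:
    - [[0, 0.05, 0], -0.2]
    - [[0, 0.05, 0], -0.2]
    - [[0, 0.05, 0], -0.2]
    - [[0, 0.05, 0], -0.2]
    - [[0, 0.05, 0], -0.2]
    - [[0, 0.05, 0], -0.2]
    - [[0, 0.02, 0], -0.1]
    - [[0, 0, 0], 0]
    - [[0, 0, 0], 0]
    - [[0, 0, 0], 0]

```text
clock: 7.62
position: [0.5309, -0.015, 0.0508]
tool_rot: [3.141, -0.001, 0.739]
force: [-0.9, -0.5, 5.8]
grip_width: 0.0189
```

```bash

python3 - <<'E'
from h import *
t=bot.grab_frame("top");st();cv2.imwrite("pics/t4.png",cv2.resize(t[60:260,200:400],None,fx=3,fy=3,interpolation=cv2.INTER_CUBIC))
E
```

```text
7.675 [ 0.5308332  -0.01499551  0.05079698] [ 1.79956702e+02 -3.31718659e-02  4.23585612e+01] r 0.13298014479148218 ang 222.35723291675805 f [-0.71358888 -0.60829602  6.71343839] m [-0.07110005  0.10998239  0.1083899 ] w 0.018901052269323537
```

View pics/t4.png

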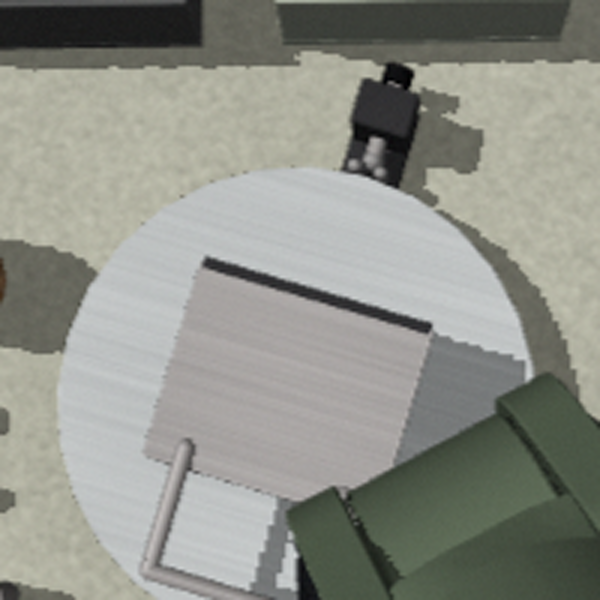

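The pins at (355,165) and (380,172) now straddle the plunger ball. I'll release the post so the detent can settle, then rise and look.

servo_tool:
  targets:
    - [[0, 0, 0], 0]
    - [[0, 0, 0], 0]
    - [[0, 0, 0], 0]
    - [[0, 0, 0], 0]
    - [[0, 0, 0], 0]
    - [[0, 0, -0.6], 0]
    - [[0, 0, -0.6], 0]
    - [[0, 0, -0.6], 0]
    - [[0, 0, -0.6], 0]
    - [[-0.8, 0, -0.4], 0]
    - [[-0.8, 0, 0], 0]
    - [[-0.8, 0, 0], 0]
  gripper: 0.2

```text
clock: 9.18
position: [0.4408, -0.0966, 0.1905]
tool_rot: [3.141, -0.0, 0.739]
force: [0.6, -0.2, -0.5]
grip_width: 0.0515
```

```bash

python3 - <<'E'
from h import *
t=bot.grab_frame("top");st();cv2.imwrite("pics/t5raw.png",t);cv2.imwrite("pics/t5.png",cv2.resize(t[80:290,200:400],None,fx=2.8,fy=2.8,interpolation=cv2.INTER_CUBIC))
s=bot.grab_frame("scene");cv2.imwrite("pics/s5.png",s)
E
```

```text
9.225 [ 0.43706543 -0.09997588  0.19007223] [-179.98535895    0.19188513   42.1728495 ] r 0.2595265164089796 ang 222.27352563718247 f [-0.99561166 -7.31432952 -0.01422467] m [-0.36345337  0.00489204 -0.02313126] w 0.0509860654538969
```

View pics/t5.png

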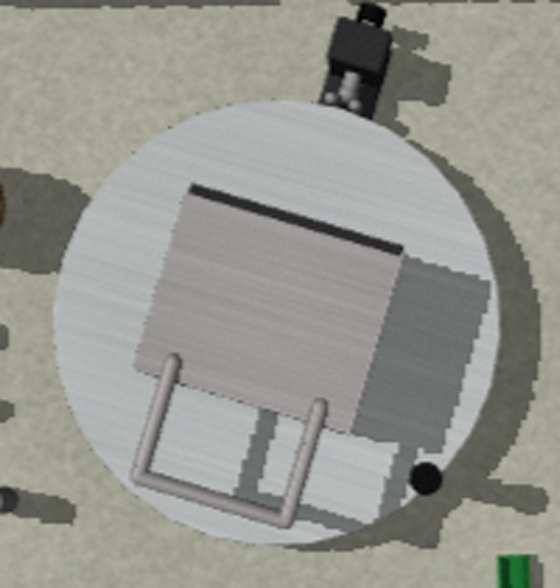

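View pics/s5.png

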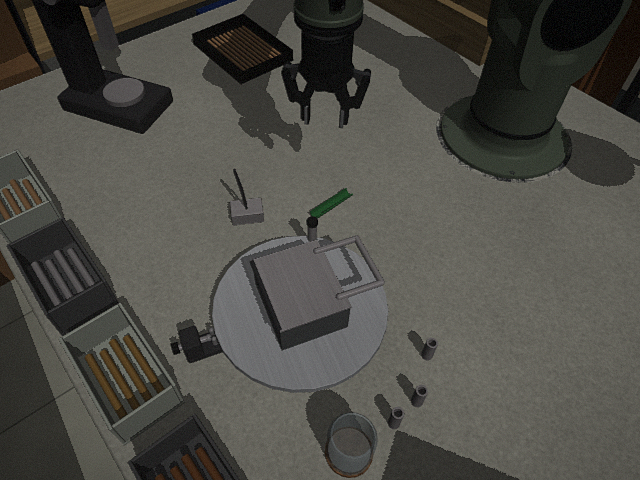

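Post released. The lid is shut, the pins sit on either side of the plunger, and in the top view the bar runs from (250,251) to (303,266).

```bash

python3 - <<'E'
from h import *
A=np.array([.6291,.0746]);an=lambda v:np.degrees(np.arctan2(v[1],v[0]))%360
t=cv2.imread("pics/t5raw.png")
w=t[236:266,338:368].max(2);n,l,s_,ce=cv2.connectedComponentsWithStats((w<32).astype(np.uint8));i=1+np.argmax(s_[1:,4]);cp=ce[i]+[338,236]
p=onz("top",*cp,.088)[:2];print("post",cp,p,np.linalg.norm(p-A),an(p-A))
P=lambda u,v,z:onz("top",200+u/2.8,80+v/2.8,z)[:2]
c1=P(140,478,.102);c2=P(288,522,.102);bm=(c1+c2)/2;h1=P(190,190,.099);h2=P(403,250,.099);hm=(h1+h2)/2
print("bar",c1,c2,bm,np.linalg.norm(bm-A),an(bm-A),an(c1-c2),"hinge",hm,np.linalg.norm(bm-hm),an(bm-hm))
pa=P(331,98,.036);pb=P(357,104,.036);print("pins",an(pa-A),an(pb-A),an((pa+pb)/2-A), "ball",an(P(350,85,.036)-A))
st()
E
```

```text
post [351.72727273 250.72727273] [ 0.52994805 -0.01628852] 0.1345058780687502 222.5102051724074
bar [0.5311456  0.15093851] [0.5049084  0.06430512] [0.518027   0.10762182] 0.11587774490950965 163.44287509937297 73.15089537683596 hinge [0.68220402 0.05852925] 0.17135977649278014 163.35217070443753
pins 345.917964967726 339.3003261093072 342.5969536035971 ball 342.35380405000166
9.275 [ 0.43900943 -0.0985585   0.19029183] [1.79992610e+02 1.30741503e-01 4.21471613e+01] r 0.2571347710543388 ang 222.33121264027002 f [-0.34559087  0.21099076  0.54929738] m [ 0.09225942 -0.00622722  0.02858192] w 0.05094050228678445
```

servo_tool:
  targets:
    - [[0, 0, 0], -1]
    - [[0, 0, 0], -1]
    - [[0, 0, 0], -1]
    - [[0, 0, 0], -1]
    - [[0, 0, 0], -1]
    - [[0, 0, 0], -1]
    - [[0.74, 0.05, 0], -0.08]
    - [[0.74, 0.05, 0], 0]
    - [[0.74, 0.05, 0], 0]
    - [[0.74, 0.05, 0], 0]
    - [[0.74, 0.05, 0], 0]
    - [[0.72, 0.04, 0], 0]
  gripper: 0.0

```text
clock: 10.78
position: [0.5218, 0.1124, 0.1903]
tool_rot: [-3.142, -0.0, 1.27]
force: [-1.2, -0.9, 0.8]
grip_width: 0.0427
```

servo_tool:
  targets:
    - [[0, 0, 0], 0]
    - [[0, 0, 0], 0]
    - [[0, 0, 0], 0]

```text
clock: 11.15
position: [0.5212, 0.11, 0.1903]
tool_rot: [-3.142, 0.001, 1.269]
force: [0.6, -0.7, 0.2]
grip_width: 0.0426
```

```bash

python3 - <<'E'
from h import *
c=bot.get_calibration("wrist");cv2.imwrite("pics/w6.png",bot.grab_frame("wrist"));st()
p=bot.observe()["position"];th=np.radians(72.6);d=np.array([.5187,.1083])-p[:2]
print("rem tool x,y units",d@[np.cos(th),np.sin(th)]/.05,d@[np.sin(th),-np.cos(th)]/.05)
print(proj("wrist",[.5187,.1083,.102],c),proj("wrist",[.5187+.045*.299,.1083+.045*.954,.102],c),proj("wrist",[.5187-.045*.299,.1083-.045*.954,.102],c))
E
```

```text
11.2 [0.52131042 0.11000239 0.19034576] [1.79992975e+02 2.07089417e-02 7.26885223e+01] r 0.11345449797023438 ang 161.81775858649485 f [-0.43145241  0.09513911 -0.59663583] m [ 0.0227539  -0.01482094  0.03041367] w 0.042804853558248784
rem tool x,y units -0.04810230323057673 -0.039637651182393395
[320.40039576 245.66468972] [320.33809317 178.99984348] [320.45581865 304.96813438]
```

View pics/w6.png

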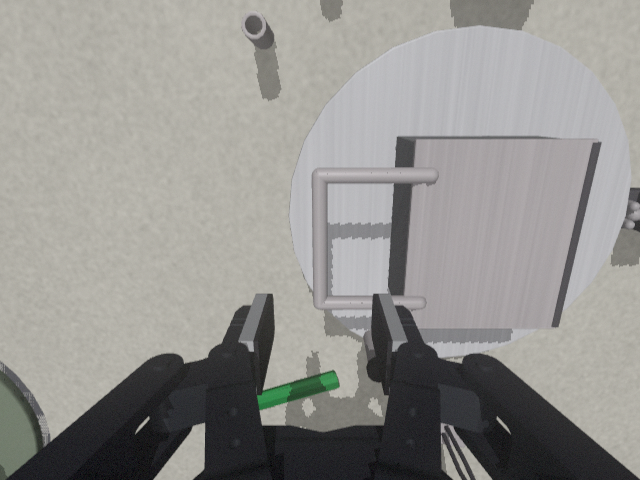

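The bar runs from (320,176) to (320,301) in the wrist view, against predicted ends at rows 179 and 305. It is parallel to the pads and centred, so I'll descend and grip.

servo_tool:
  targets:
    - [[0, -0.04, 0.4], 0]
    - [[0, 0, 0.4], 0]
    - [[0, 0, 0.4], 0]
    - [[0, 0, 0.4], 0]
    - [[0, 0, 0.3], 0]
    - [[0, 0, 0.24], 0]
    - [[0, 0, 0], 0]
    - [[0, 0, 0], 0]

```text
clock: 12.2
position: [0.5197, 0.1116, 0.0838]
tool_rot: [3.141, -0.0, 1.27]
force: [0.3, 0.7, 0.6]
grip_width: 0.0426
```

servo_tool:
  targets:
    - [[0, 0, 0], 0]
    - [[0, 0, 0], 0]
    - [[0, 0, 0], 0]
    - [[0, 0, 0], 0]
    - [[0, 0, 0], 0]
    - [[0, 0, 0], 0]
  gripper: -1
  newtons: 30

```text
clock: 12.95
position: [0.5197, 0.1115, 0.0834]
tool_rot: [3.141, -0.0, 1.27]
force: [3.3, -0.5, 1.8]
grip_width: 0.0089
```

```bash

python3 - <<'E'
from h import *
cv2.imwrite("pics/w7.png",bot.grab_frame("wrist"));st()
for k in range(0,11):
    a=np.radians(5*k);r=.170;x=r*np.cos(a)-.003*np.sin(a);z=.099+r*np.sin(a)+.003*np.cos(a)
    print(5*k,"y",round((.170-x)/.05,3),"z",round(-(z-.102)/.05,3))
E
```

```text
13.0 [0.51963938 0.11149294 0.08338146] [ 1.79982626e+02 -1.05178070e-02  7.27533021e+01] r 0.11551067787938069 ang 161.373970587455 f [ 3.07685677 -0.32588192  2.03421011] m [-0.16379532 -0.55405317  0.03172152] w 0.008850352253729175
0 y 0.0 z -0.0
5 y 0.018 z -0.296
10 y 0.062 z -0.589
15 y 0.131 z -0.878
20 y 0.226 z -1.159
25 y 0.344 z -1.431
30 y 0.486 z -1.692
35 y 0.649 z -1.939
40 y 0.834 z -2.171
45 y 1.038 z -2.387
50 y 1.26 z -2.583
```

View pics/w7.png

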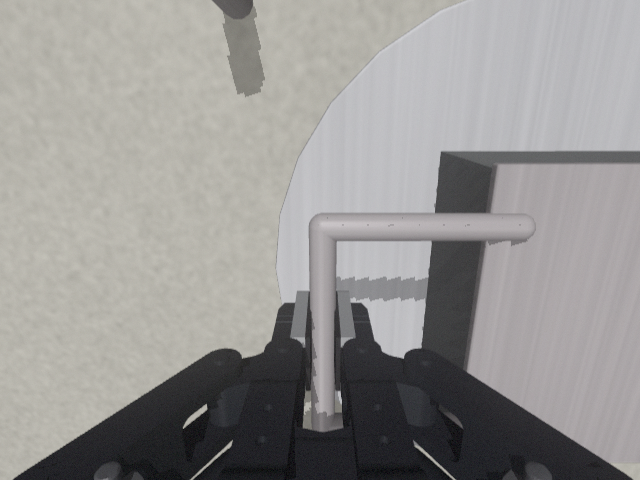

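The bar is gripped (width 9 mm) between the pads. Lifting along the arc, first to 25°.

servo_tool:
  targets:
    - [[0, 0.009, -0.148], 0]
    - [[0, 0.009, -0.148], 0]
    - [[0, 0.022, -0.147], 0]
    - [[0, 0.022, -0.147], 0]
    - [[0, 0.035, -0.144], 0]
    - [[0, 0.035, -0.144], 0]
    - [[0, 0.047, -0.14], 0]
    - [[0, 0.047, -0.14], 0]
    - [[0, 0.059, -0.136], 0]
    - [[0, 0.059, -0.136], 0]
    - [[0, 0, 0], 0]

```text
clock: 14.38
position: [0.5351, 0.1067, 0.1553]
tool_rot: [-3.14, 0.0, 1.27]
force: [-6.8, 2.4, 1.2]
grip_width: 0.0089
```

```bash

python3 - <<'E'
from h import *
st()
o=bot.observe()["position"]; print(np.degrees(np.arcsin((o[2]+.0187-.099)/.17)))
E
```

```text
14.375 [0.53514616 0.10673873 0.15528038] [-1.79922548e+02  1.95433747e-02  7.27807371e+01] r 0.09929865028648789 ang 161.11575194385614 f [-6.84923065  2.37798693  1.23614674] m [0.63334417 1.80099795 0.0034062 ] w 0.0088731119716543
26.171601299083346
```

servo_tool:
  targets:
    - [[0, 0.055, -0.13], 0]
    - [[0, 0.065, -0.13], 0]
    - [[0, 0.08, -0.123], 0]
    - [[0, 0.08, -0.123], 0]
    - [[0, 0.09, -0.116], 0]
    - [[0, 0.09, -0.116], 0]
    - [[0, 0.1, -0.108], 0]
    - [[0, 0.1, -0.108], 0]
    - [[0, 0.11, -0.098], 0]
    - [[0, 0.11, -0.098], 0]
    - [[0, 0, 0], 0]
    - [[0, 0, 0], 0]

```text
clock: 15.88
position: [0.5769, 0.0944, 0.2135]
tool_rot: [-3.14, -0.0, 1.271]
force: [-17.9, 3.2, 16.4]
grip_width: 0.0089
```

```bash

python3 - <<'E'
from h import *
cv2.imwrite("pics/s8.png",bot.grab_frame("scene"));cv2.imwrite("pics/w8.png",bot.grab_frame("wrist"));
t=bot.grab_frame("top");cv2.imwrite("pics/t8.png",cv2.resize(t[80:290,200:400],None,fx=2.8,fy=2.8,interpolation=cv2.INTER_CUBIC))
st()
o=bot.observe()["position"]; print(np.degrees(np.arcsin((o[2]+.0187-.099)/.17)))
E
```

```text
16.025 [0.57680924 0.09439091 0.21346099] [-1.79906762e+02 -2.73268381e-03  7.28119304e+01] r 0.055910680898796715 ang 159.2694397680169 f [-17.50570913   3.8963421   16.9292158 ] m [ 0.79174844  3.72531137 -0.05027144] w 0.008553105546546131
51.563716793642776
```

View pics/s8.png

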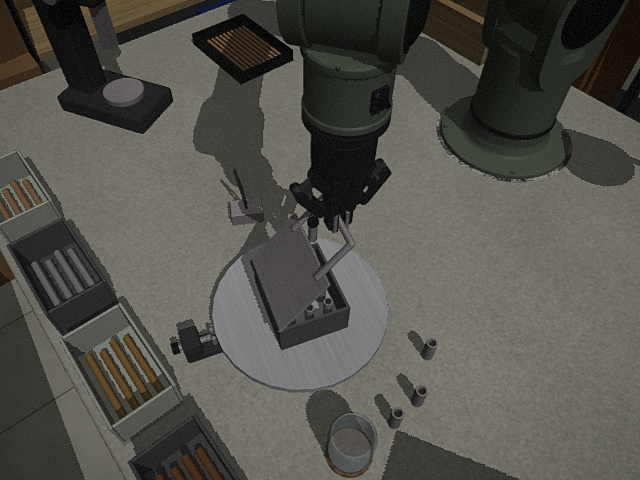

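View pics/w8.png

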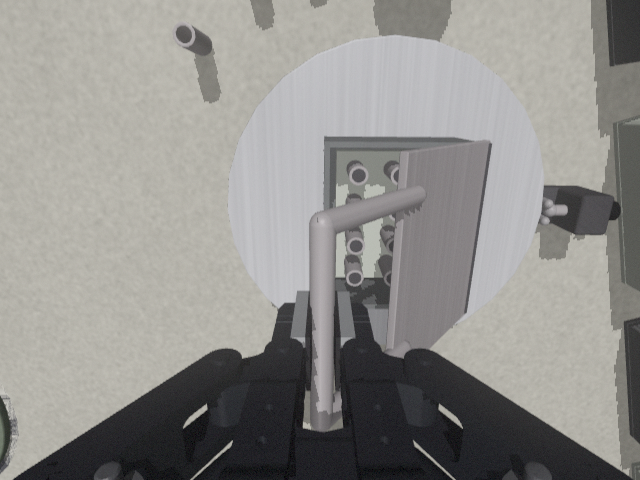

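View pics/t8.png

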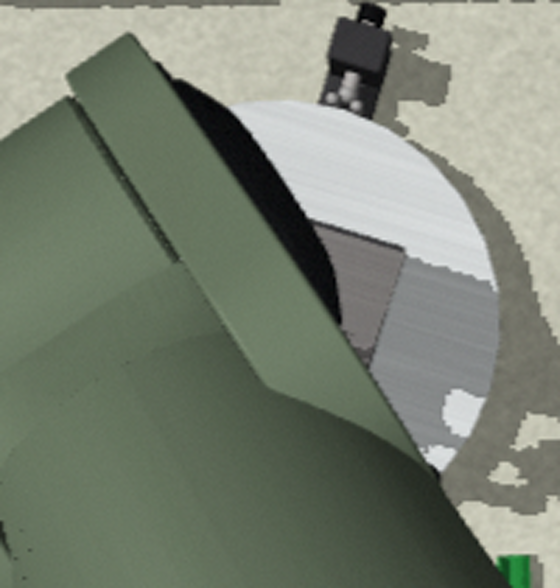

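The lid is up with the sleeves visible, and the bar height gives about 50.5°. The wrist still reads about 24 N along the lid, so I'll ease the tool slightly outward.

servo_tool:
  targets:
    - [[0, -0.02, -0.01], 0]
    - [[0, 0, 0], 0]
    - [[0, 0, 0], 0]

```text
clock: 16.4
position: [0.5767, 0.0943, 0.2136]
tool_rot: [-3.141, -0.001, 1.27]
force: [-7.6, 3.6, 6.5]
grip_width: 0.0089
```

```bash
python3 -c "
from h import *
st()"
```

```text
16.4 [0.57672225 0.09432118 0.21360938] [-1.79982342e+02 -3.51766917e-02  7.27872440e+01] r 0.05596743807114768 ang 159.36772852049734 f [-7.61310273  3.60471661  6.48930762] m [ 0.76169792  1.7292299  -0.09174843] w 0.008908457156862027
```

servo_tool:
  targets:
    - [[0, -0.01, -0.005], 0]
    - [[0, 0, 0], 0]
    - [[0, 0, 0], 0]
    - [[0, 0, 0], 0]

```text
clock: 16.9
position: [0.5765, 0.0942, 0.2135]
tool_rot: [-3.142, -0.001, 1.27]
force: [-4.8, 3.6, 2.9]
grip_width: 0.0088
```

```bash
python3 - <<'E'
from h import *
s=bot.grab_frame("scene");t=bot.grab_frame("top")
cv2.imwrite("pics/s9.png",np.hstack([cv2.resize(s[200:360,160:360],None,fx=2,fy=2),cv2.resize(t[80:160,260:360],(400,320))]))
st(); o=bot.observe(); print(np.degrees(np.arcsin((o["position"][2]+.0187-.099)/.17003))-1,np.abs(o["qd"]).max())
c=bot.get_calibration("scene")
# predicted panel free-edge corners at 50deg, scene view
A=np.array([.6291,.0746]);a=np.radians(162.5);u=np.array([np.cos(a),np.sin(a)]);n=np.array([-u[1],u[0]])
for L in (45,50,55):
  b=np.radians(L);print(L,[ (proj("scene",[*(A-.055*u+u*.112*np.cos(b)+n*s_*.067),.099+.112*np.sin(b)],c)).round(1) for s_ in(-1,1)],[ (proj("scene",[*(A-.055*u+u*.17*np.cos(b)+n*s_*.045),.099+.17*np.sin(b)],c)).round(1) for s_ in(-1,1)])
E
```

```text
17.0 [0.57645101 0.0942348  0.21348019] [-1.79994719e+02 -3.18151963e-02  7.27761601e+01] r 0.05619112220009516 ang 159.5476092236548 f [-5.58169966  4.05958028  2.80607744] m [0.74116856 1.10800238 0.00245922] w 0.008895108282582909
50.561387102000765 0.0020005034803722782
45 [array([332.4, 282.8]), array([297.2, 211.6])] [array([355.9, 243.3]), array([329.5, 195.8])]
50 [array([327.6, 281.7]), array([292.6, 210. ])] [array([348.8, 241. ]), array([322.5, 193.1])]
55 [array([322.3, 281.1]), array([287.5, 208.8])] [array([340.9, 239.4]), array([314.8, 190.9])]
```

View pics/s9.png

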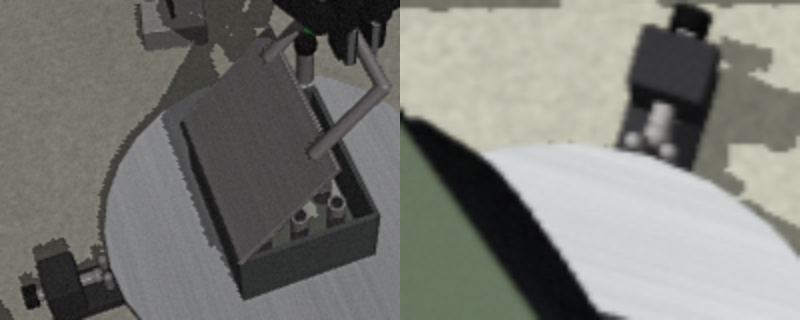

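The scene view puts the lid's free corner at about (329,286), against a predicted (328,282) for 50°. In the top view the ball sits between the two pins. Everything is at rest, so I'm handing in.

```bash
python3 -c "
from h import *
bot.job_done()"
```

```text
the job is handed in; nothing more can be done
```

I turned the carousel about 43° counter-clockwise by its post until it dropped into the detent. Then I let go of the post, gripped the lid's bar, lifted the lid to about 50° and handed in at 17 s, still holding it. The hand-in reports no verdict.

My last checks:
- **Detent:** before the lift, the post measured 222.5°, which puts the bar at 162.5° against 162.4° opposite the plunger. The last picture still shows the ball between the two pins, with the lid shut until after the click.
- **Lid angle:** the bar height gives 50.6°. The scene view reads slightly lower, about 48–50°, from the panel corner and the bar corner. Both are within the 6° allowed.
- **Hold:** the grip is on the bar (8.9 mm opening) and the arm is still.
- **Bystanders:** I touched none on purpose and saw none move in the pictures. I did not measure their positions again at the end.

- **Not ideal:** at the top of the lift the wrist force rose to about 24 N, because the tool sat slightly too close to the hinge. Two small outward shifts brought it down to about 7 N before I handed in.

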